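# Stow the paprika in the push-to-open spice drawer

### The job

Put the red-lidded spice jar away: press on the front of the small handleless drawer unit until its touch latch lets go and the drawer springs ajar, draw it further open and stand the jar upright in one of the two free pockets of the front row. Then push the drawer shut and press it in once more until the latch catches and holds it closed. Feel for the latch, pressing slowly and gently (never over 15 N), do not slam the drawer or drop the jar, and leave the other things standing where they are.

Things in the scene. Friction and masses are not known exactly. Their poses are not given: they have to be found in the camera images.
- cabinet: the drawer unit, cream with a light wood top and a potted herb at its back; carcass 300 deep, 300 wide, 140 high, fixed; origin at the foot of the carcass front, midway across, its -x points out of the drawer to the robot, z up. Pressing on the drawer counts as pressing on it; over 15 N harms the latch. In its last 42 mm of shutting the drawer works against an ejector spring of 2.5 to 5 N
- drawer (a joint): travel of the drawer in m: 0 = shut and latched (cannot be pulled), positive = open (out along -x of the cabinet, up to 0.170), negative = pressed in past the latched place. After the opening press it springs out by itself to about 0.05; open, it stays where it is left (friction 0.8 N, damping 12 N per m/s)
- drawer_front (a point): middle of the flat outer face of the front (300 wide, from 6 to 140 above the worktop), at height 105; -x points out to the robot; moves with the drawer. Latched, this face is 30 ahead of the carcass. The latch switches only when pressed in to its firm stop, 4 to 11 mm deeper than latched: the depth differs each time, and opening from shutting; up to the stop it takes 4 to 7 N (at 10 mm/s)
- drawer_edge (a point): middle of the top edge of the front (18 thick), 140 above the worktop, 9 behind the outer face; moves with the drawer. Ajar, a gap of about 60 opens between the back of the front and the carcass, for fingers from above; for y from -0.055 to +0.12 of its frame (y to the robot's left) no jar stands there and it is free down to the rack, 58 above the worktop
- pocket_left (a point): free pocket of the front row, at the robot's left (+y of the cabinet): round hole 56 across in the wooden rack (12 thick, top 58 above the worktop). The point is its centre on the drawer's inner floor, 30 above the worktop, 68 behind the outer face; moves with the drawer. The drawer's side wall (top at 85) is 41 to its left. Clear of the carcass above when open by 0.10 or more
- pocket_middle (a point): middle pocket of the front row, also free, the same size and height, 83 to the right of pocket_left; a jar stands 83 further right, in the right pocket
- jar: the jar to put away: clear glass with red-brown spice and a red lid, about 44 mm across and 80 mm tall (the top 22 mm is the lid); origin at the centre of its underside, z up along the jar; about 0.14 kg, stands on the worktop to the robot's right
- herb_jar: a like jar with a green lid, about 44 mm across and 80 mm tall (the top 22 mm is the lid); origin at the centre of its underside, z up along the jar; stays on the worktop
- pepper_mill: black turned pepper mill, 54 across, 166 tall, origin at the centre of its foot; stays on the worktop
- mug: blue mug, 82 across, 92 tall, origin at the centre of its underside; stays on the worktop
- cumin_jar: dark-lidded jar with brown spice standing in the drawer's front row, right pocket, about 44 mm across and 80 mm tall (the top 22 mm is the lid); origin at the centre of its underside, z up along the jar; stays there
- clove_jar: dark-lidded jar with dark brown spice standing in the drawer's back row, left pocket, about 44 mm across and 80 mm tall (the top 22 mm is the lid); origin at the centre of its underside, z up along the jar; stays there
- saffron_jar: dark-lidded jar with yellow spice standing in the drawer's back row, middle pocket, about 44 mm across and 80 mm tall (the top 22 mm is the lid); origin at the centre of its underside, z up along the jar; stays there
- pepper_jar: dark-lidded jar with black spice standing in the drawer's back row, right pocket, about 44 mm across and 80 mm tall (the top 22 mm is the lid); origin at the centre of its underside, z up along the jar; stays there
Mind the look-alikes: they are no part of the job. What is shaped like the jar but blue or pink is not meant.

How it is judged:
On the way, in this order (a step that is already met when the one before it is completed fails the run):
1. the latch has let go and the drawer stands ajar (value of joint drawer above 0.03 m), for 0.2 s.
2. the red-lidded jar stands released in a free pocket of the open drawer (((horizontal distance between jar and pocket_left below 0.01 m and z of jar in the frame of pocket_left below 0.006 m) or (horizontal distance between jar and pocket_middle below 0.01 m and z of jar in the frame of pocket_middle below 0.006 m)) and angle between jar's own z axis and vertical below 0.12 rad and contact force between the fingers and jar below 0.1 N and value of joint drawer above 0.05 m), for 0.2 s.
At the end, for the whole second after the job is handed in: the drawer is shut and held by its latch, within 3 mm of its latched position and at rest; the red-lidded jar stands upright (within 7 degrees) on the floor of the left or middle front pocket, within 10 mm of its centre, released and still; all other jars, the mill and the mug stand upright (((horizontal distance between jar and pocket_left below 0.01 m and z of jar in the frame of pocket_left below 0.006 m) or (horizontal distance between jar and pocket_middle below 0.01 m and z of jar in the frame of pocket_middle below 0.006 m)) and angle between jar's own z axis and vertical below 0.12 rad and contact force between the fingers and jar below 0.1 N and value of joint drawer between -0.003 and 0.003 m and velocity of joint drawer between -0.01 and 0.01 m/s and linear speed of jar below 0.02 m/s and angle between each of cumin_jar, clove_jar, saffron_jar, pepper_jar, herb_jar, pepper_mill, mug's own z axis and vertical below 0.15 rad); the robot touches nothing.
It fails at once if the robot pressed on the drawer unit with more than 15 N while the drawer was in its latch (open by less than 20 mm) (value of joint drawer below 0.02 m and contact force between any of the fingers, the arm and cabinet above 15 N).
It fails at once if the drawer was slammed (shut faster than 0.25 m/s over its last 30 mm) (value of joint drawer below 0.03 m and velocity of joint drawer below -0.25 m/s).
It fails at once if the jar was dropped or thrown (faster than 0.6 m/s while not held) or knocked over ((contact force between the fingers and jar below 0.05 N and linear speed of jar above 0.6 m/s) or angle between jar's own z axis and vertical above 0.9 rad).
It fails at once if the green-lidded jar, the mill or the mug was pushed more than 30 mm or upset (distance of any of herb_jar, pepper_mill, mug from where it was at the start of the episode above 0.03 m or angle between any of herb_jar, pepper_mill, mug's own z axis and vertical above 0.4 rad).
It fails at once if a jar in the drawer was upset or lifted out (angle between any of cumin_jar, clove_jar, saffron_jar, pepper_jar's own z axis and vertical above 0.4 rad or height (world z) of any of cumin_jar, clove_jar, saffron_jar, pepper_jar above 0.05 m).
It also fails if it takes over 70 s, if anything falls off the work surface, if the arm or the gripper's body presses on something with over 40 N, if the wrist force passes 120 N, or if a joint passes its speed limit or range.

### The arm

A 6-joint arm with a two-finger parallel gripper is mounted at the origin on the work surface. World frame = base frame: x ahead of the robot, y to its left, z up, the work surface at z = 0. Lengths are in m, angles in rad, forces in N, time in s.
With the tool pointing down it reaches from about 0.425 to 0.95 m from the base axis. Payload 3.5 kg.
Tool frame: the origin (TCP) lies at the very end of the fingers, on their centre line; the grasp point (between the pads) lies ctrl.pinch_z behind it (ctrl.pinch_z is the distance from the TCP to the grasp point, in m); z points along the fingers, y is the line along which they close (so a half turn about z gives the same grasp; the last joint's range is limited). The gripper opens to 85 mm and grips with 20 to 120 N. Pads are 22 mm wide; open, the fingers measure 114 mm over their backs; the gripper's body (76 mm by 85 mm) begins 54 mm behind the grasp point. The pads swing forward as they close: fully open they stand 13 mm farther back than shut.
Start: joints at [1.028, 0.286, 1.577, -0, 1.279, -0.15], TCP at [0.258, 0.624, 0.194] pointing down, gripper open.
Joint ranges: [-2.77, 2.77], [-0.9, 2.22], [0.21, 2.48], [-1.53, 4.67], [0.24, 2.81], [-2.84, 2.84]. Speed limits (rad/s): [2.79, 2.79, 3.14, 3.14, 3.14, 3.14].

### API

Orientations are given as a unit quaternion [x, y, z, w].
In Python, from plant import ctrl gives the robot as it stands.
- The arm moves only by the tool pendant, called by a JSON object that holds its "op" and its "data", one argument or row to a line. Schema: {"type":"object","properties":{"ticks":{"type":"array","items":{"type":"array","items":{"type":"array","items":{"type":"number"},"minItems":7,"maxItems":7},"minItems":1,"maxItems":10},"minItems":1,"maxItems":1},"grip_n":{"type":"number"},"only":{"type":"string"},"quiet":{"type":"boolean"},"lines":{"type":"string"}},"required":["ticks"],"additionalProperties":false}. ticks is a list that holds a single list of rows (three levels of brackets), with 1 to 10 rows, each of 7 numbers: dx, dy, dz in m, then a rotation vector rx, ry, rz in rad, then the opening from 0.0 (shut) to 1.0 (fully open); each row is the pose to reach, as a shift and turn from the pose commanded when the call began, along the tool's axes at that moment; what a row does not reach only later rows make up. A row lasts 1/8 s, in which the tool goes at most 0.0625 m and 0.188 rad, less where a joint would pass 70% of its speed; a pose out of reach is approached as far as the arm can. The fingers move at their own pace and stop on an object; grip_n is the grip in N (left out, the last holds). Time passes only in rows, so rows that do not move let the fingers close. The tool returns the time, the measured TCP pose, the force, the opening and the grip force at its end. only (a regular expression) keeps the lines of the reply that match it, lines (a string "A,B") keeps lines A to B, and quiet returns only ok. Input that does not fit is refused with a message, and nothing moves.
- ctrl.get_state(): the state, without advancing time (a new reading comes with each control period).
- ctrl.read_camera(name): name is "scene" or "top" or "wrist"; returns a dict with "pixels" (480x640x3 uint8, red, green, blue), "camera_matrix" (3x3 intrinsics, pixels), "xyz" and "orientation" of the camera in the world. Camera axes: x right, y down, z forward; pixel columns grow to the right and rows downward; lengths in m; the calibration is good to about 2 mm. The wrist camera is an equidistant fisheye: a pixel r from the principal point sees the ray r / f radians off the axis. A picture is of the moment at which its call begins. There is no depth.
- ctrl.sign_off(): hands the job in; it is judged then, once.
Trained networks look in the newest picture that a camera, given by its name, has taken for a name from the list of things; names that differ only in an ending like _2 or _b are one class to them, and where a whole thing is asked for, a point or a joint stands for the part that bears it (a point fixed in the world has none). Each returns a list of dicts, best first, with "conf" (0 to 1); they miss things now and then, are a little off and sometimes report something else, mostly with a low value. They report only what shows in the picture. A call takes as long as a camera call. They do not tell look-alikes from the thing itself.
- ctrl.recognise(camera, thing): "position" ([x, y, z] in m, in world coordinates, good to about 4 mm: the middle of the surface that is visible of it).
- ctrl.masks_of(camera, thing): "region" (480x640 bool, what is visible of it).
- ctrl.mark_of(camera, thing): "position" ([x, y, z] in m, in world coordinates, good to about 4 mm: a listed point, or the origin of a listed thing).
The state is a dict: "time": time; "qpos": joint angles; "dq": joint speeds; "joint_efforts": joint torques, N m; "eef_pos": TCP position; "tcp_rot": TCP orientation; "contact_force": force on the tool from outside, world axes, zero at the start; "wrist_torque": the same for the moment, N m; "opening": opening from 0.0 (shut) to 1.0 (fully open); "finger_force": force on a finger pad.
Only numpy, scipy, OpenCV 4.12 (cv2) and the standard library are available. Lean on these libraries where they do the work, as an engineer would, in place of code of your own. Each camera call takes 0.05 s, during which the arm holds its last target. There are 200 camera calls.

## Working session

There is one attempt and no reset: what is moved stays moved. The work goes in short steps, Python scripts to look and compute and a tool call to move; the robot and the scene stay as the last step left them, time stands still between calls to the robot, and variables do not carry over. Pictures are saved under pics/ and viewed, at most 10 in all, crops included, and the job is handed in when it is done.

```bash
mkdir -p pics; ls; cat > h.py <<'E'
from plant import ctrl
import numpy as np, cv2
from scipy.spatial.transform import Rotation as R
def tool(p):
    s=ctrl.get_state(); return R.from_quat(s["tcp_rot"]).inv().apply(np.array(p)-s["eef_pos"])
def st():
    s=ctrl.get_state(); print("t",s["time"],"p",np.round(s["eef_pos"],4),"F",np.round(s["contact_force"],2),"op",s["opening"])
    print(np.round(R.from_quat(s["tcp_rot"]).as_matrix(),3).tolist(), np.round(s["qpos"],3))
E
python3 - <<'E'
from h import *
st(); print(ctrl.pinch_z)
for c in("scene","top"):
    p=ctrl.read_camera(c); cv2.imwrite(f"pics/{c}0.png",p["pixels"][:,:,::-1])
    for n in("drawer_front","drawer_edge","cabinet","jar","herb_jar","pepper_mill","mug","pocket_left"):
        print(c,n,[(np.round(d["position"],3).tolist(),round(d["conf"],2)) for d in ctrl.mark_of(c,n)[:4]])
E
```

```text
pics
t 0.0 p [0.2579 0.623  0.1925] F [-0.16  0.12 -0.18] op 1.0000796655169502
[[-0.924, 0.383, -0.001], [0.383, 0.924, -0.002], [0.0, -0.002, -1.0]] [ 1.028  0.287  1.578  0.     1.279 -0.15 ]
0.0187
scene drawer_front [([0.584, 0.177, 0.103], 0.95)]
scene drawer_edge [([0.599, 0.178, 0.14], 0.6), ([0.495, -0.43, 0.003], 0.25)]
scene cabinet [([0.745, -0.228, 0.001], 0.71), ([0.615, 0.177, 0.0], 0.64)]
scene jar [([0.596, -0.246, 0.003], 0.67), ([0.477, -0.195, -0.003], 0.67), ([0.514, -0.285, 0.002], 0.66)]
scene herb_jar [([0.496, -0.433, 0.001], 0.61), ([0.617, -0.349, -0.001], 0.28)]
scene pepper_mill [([0.616, -0.352, -0.002], 0.92)]
scene mug [([0.743, -0.227, -0.001], 0.96)]
scene pocket_left []
top drawer_front [([0.591, 0.175, 0.104], 0.91)]
top drawer_edge [([0.595, 0.175, 0.144], 0.8)]
top cabinet [([0.618, 0.172, 0.001], 0.69)]
top jar [([0.603, -0.248, 0.002], 0.95), ([0.474, -0.2, 0.0], 0.8), ([0.43, -0.271, 0.004], 0.64), ([0.512, -0.285, -0.001], 0.59)]
top herb_jar [([0.497, -0.431, -0.001], 0.71), ([0.508, -0.285, 0.001], 0.33)]
top pepper_mill [([0.621, -0.352, 0.001], 0.58)]
top mug [([0.739, -0.226, -0.0], 0.59)]
top pocket_left []
```

View pics/scene0.png

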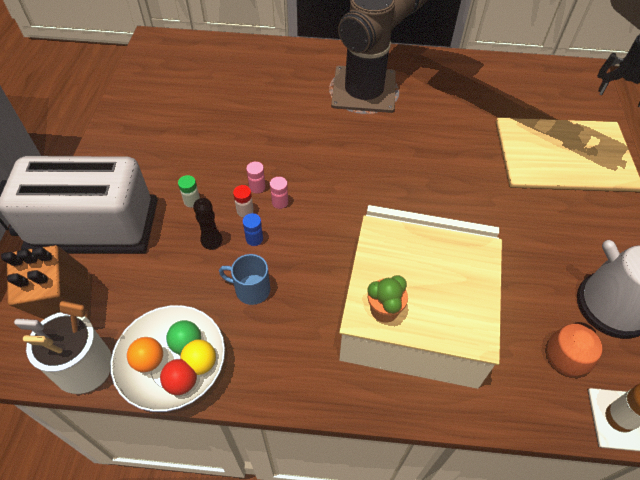

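View pics/top0.png

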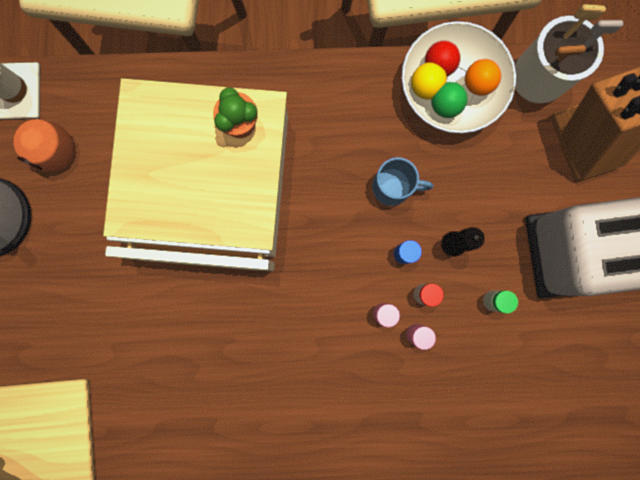

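```bash
python3 - <<'E'
from h import *
# project candidate lid tops & colours, cabinet edge line in the top view
for c in("scene","top"):
    p=ctrl.read_camera(c);K=np.array(p["camera_matrix"]);Rc=R.from_quat(p["orientation"])
    print(c,np.round(p["xyz"],3))
    for q in([.6,-.247,.08],[.475,-.198,.08],[.512,-.285,.08],[.43,-.271,.08],[.497,-.432,.08]):
        v=K@Rc.inv().apply(np.array(q)-p["xyz"]);u=(v[:2]/v[2]).astype(int);print(q,u,p["pixels"][u[1],u[0]])
    for d in ctrl.masks_of(c,"drawer_front")[:1]:
        m=d["region"].astype(np.uint8);print(d["conf"],cv2.minAreaRect(np.argwhere(m)[:,::-1].astype(np.float32)))
        a=cv2.approxPolyDP(max(cv2.findContours(m,0,2)[0],key=cv2.contourArea),4,True)[:,0]
        for z in(.14,):
            for u in a:
                r=Rc.apply(np.linalg.inv(K)@[u[0],u[1],1]);print(u,np.round(p["xyz"]+r*(z-p["xyz"][2])/r[2],3))
E
```

```text
scene [ 1.364 -0.019  1.129]
[0.6, -0.247, 0.08] [250 220] [ 53 113 228]
[0.475, -0.198, 0.08] [278 182] [247 170 202]
[0.512, -0.285, 0.08] [241 191] [246  43  33]
[0.43, -0.271, 0.08] [252 167] [247 172 202]
[0.497, -0.432, 0.08] [184 182] [ 63 204  90]
0.78 ((432.4176940917969, 220.4710693359375), (135.14601135253906, 11.993000030517578), 9.912750244140625)
[366 208] [0.58  0.024 0.14 ]
[372 216] [0.602 0.039 0.14 ]
[475 234] [0.628 0.27  0.14 ]
[499 232] [0.617 0.325 0.14 ]
[476 222] [0.594 0.275 0.14 ]
top [ 0.543 -0.063  1.098]
[0.6, -0.247, 0.08] [410 251] [108 166 240]
[0.475, -0.198, 0.08] [387 316] [238 216 224]
[0.512, -0.285, 0.08] [431 296] [238  89  73]
[0.43, -0.271, 0.08] [426 338] [236 206 217]
[0.497, -0.432, 0.08] [507 301] [ 81 218 107]
0.65 ((189.72244262695312, 255.40478515625), (167.92710876464844, 18.105043411254883), 4.899092674255371)
[106 249] [0.617 0.323 0.14 ]
[109 256] [0.604 0.317 0.14 ]
[273 267] [0.575 0.017 0.14 ]
[261 253] [0.601 0.038 0.14 ]
[139 242] [0.628 0.262 0.14 ]
```

The scene picture shows the red lid at about (242,193), with pink look-alikes at (256,172) and (279,188), blue at (253,225), and the cabinet front along (367,212)–(498,232). The top picture agrees: red lid at (431,295), front from (107,253) to (272,266). That puts the jar at (0.511,-0.285) and the face middle at about (0.588,0.175), with the cabinet yawed about -0.095.

```bash
cat >> h.py <<'E'
def go(p,yang=None):
    s=ctrl.get_state(); M=R.from_quat(s["tcp_rot"]).as_matrix(); print("d",np.round(tool(p),4), end=" ")
    if yang is not None: print("rz",round(-(yang-np.arctan2(M[1,1],M[0,1])),4))
E
python3 -c "
from h import *
go([.53,.181,.19],np.pi/2-.095); go([.53,.181,.085])"
```

```text
d [-0.4204 -0.3049  0.0039] rz -0.2978
d [-0.4204 -0.3049  0.1089]
```

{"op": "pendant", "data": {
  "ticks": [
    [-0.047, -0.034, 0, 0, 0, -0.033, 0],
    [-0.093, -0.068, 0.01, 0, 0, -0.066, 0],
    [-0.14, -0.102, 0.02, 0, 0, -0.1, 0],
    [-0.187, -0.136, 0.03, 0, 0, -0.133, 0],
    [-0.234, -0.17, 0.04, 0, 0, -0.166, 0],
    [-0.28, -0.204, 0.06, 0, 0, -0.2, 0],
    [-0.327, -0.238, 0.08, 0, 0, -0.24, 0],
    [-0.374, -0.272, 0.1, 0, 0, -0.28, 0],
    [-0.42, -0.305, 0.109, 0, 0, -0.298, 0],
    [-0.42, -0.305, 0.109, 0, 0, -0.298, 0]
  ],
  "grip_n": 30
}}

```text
refused: ticks: the value is too long (schema: maxItems 1). Nothing was moved.
```

I used the wrong layout. The manual says a list holding one list of rows, three levels of brackets; once more.

{"op": "pendant", "data": {
  "ticks": [
    [[-0.047, -0.034, 0, 0, 0, -0.033, 0], [-0.093, -0.068, 0.01, 0, 0, -0.066, 0], [-0.14, -0.102, 0.02, 0, 0, -0.1, 0], [-0.187, -0.136, 0.03, 0, 0, -0.133, 0], [-0.234, -0.17, 0.04, 0, 0, -0.166, 0], [-0.28, -0.204, 0.06, 0, 0, -0.2, 0], [-0.327, -0.238, 0.08, 0, 0, -0.24, 0], [-0.374, -0.272, 0.1, 0, 0, -0.28, 0], [-0.42, -0.305, 0.109, 0, 0, -0.298, 0], [-0.42, -0.305, 0.109, 0, 0, -0.298, 0]]
  ],
  "grip_n": 30
}}

```text
time: 2.35
eef_pos: [0.531, 0.1779, 0.0843]
tcp_rot: [0.05, 0.999, -0.0, -0.0]
contact_force: [-0.2, 0.2, -0.0]
opening: -0.003
finger_force: 0.0
```

```bash
python3 - <<'E'
from h import *
st()
for c in("scene","top","wrist"):
    ctrl.read_camera(c)
    print(c,[(np.round(d["position"],3).tolist(),round(d["conf"],2)) for d in ctrl.mark_of(c,"drawer_front")[:2]])
go([.577,.176,.085],np.pi/2-.095)
E
```

```text
t 2.35 p [0.531  0.1779 0.0843] F [-0.24  0.18 -0.  ] op -0.002601092031927465
[[-0.995, 0.1, -0.001], [0.1, 0.995, -0.001], [0.001, -0.001, -1.0]] [ 1.420e-01  1.530e-01  1.948e+00 -1.000e-03  1.042e+00 -1.328e+00]
scene [([0.587, 0.175, 0.103], 0.8)]
top [([0.59, 0.176, 0.102], 0.6)]
wrist [([0.586, 0.172, 0.106], 0.89)]
d [-0.0483 -0.002   0.0004] rz 0.0023
```

{"op": "pendant", "data": {
  "ticks": [
    [[-0.012, 0, 0, 0, 0, 0, 0], [-0.022, 0, 0, 0, 0, 0, 0], [-0.029, 0, 0, 0, 0, 0, 0], [-0.033, 0, 0, 0, 0, 0, 0], [-0.035, 0, 0, 0, 0, 0, 0]]
  ]
}}

```text
time: 3.28
eef_pos: [0.5646, 0.1776, 0.0848]
tcp_rot: [0.048, 0.999, -0.0, -0.0]
contact_force: [0.0, 1.2, -0.5]
opening: 0.001
finger_force: 0.0
```

{"op": "pendant", "data": {
  "ticks": [
    [[-0.001, 0, 0, 0, 0, 0, 0], [-0.002, 0, 0, 0, 0, 0, 0], [-0.003, 0, 0, 0, 0, 0, 0], [-0.004, 0, 0, 0, 0, 0, 0], [-0.005, 0, 0, 0, 0, 0, 0]]
  ]
}}

```text
time: 3.9
eef_pos: [0.5695, 0.1773, 0.0849]
tcp_rot: [0.047, 0.999, -0.0, -0.0]
contact_force: [0.0, 1.1, -0.8]
opening: -0.001
finger_force: 0.0
```

{"op": "pendant", "data": {
  "ticks": [
    [[-0.001, 0, 0, 0, 0, 0, 0], [-0.002, 0, 0, 0, 0, 0, 0], [-0.003, 0, 0, 0, 0, 0, 0]]
  ]
}}

```text
time: 4.28
eef_pos: [0.5725, 0.177, 0.0849]
tcp_rot: [0.047, 0.999, -0.0, -0.0]
contact_force: [-0.9, -0.2, -0.2]
opening: 0.002
finger_force: 0.0
```

{"op": "pendant", "data": {
  "ticks": [
    [[-0.001, 0, 0, 0, 0, 0, 0], [-0.002, 0, 0, 0, 0, 0, 0], [-0.003, 0, 0, 0, 0, 0, 0]]
  ]
}}

```text
time: 4.65
eef_pos: [0.5755, 0.1767, 0.0849]
tcp_rot: [0.047, 0.999, -0.0, -0.0]
contact_force: [0.2, 0.0, -0.1]
opening: -0.001
finger_force: 0.0
```

{"op": "pendant", "data": {
  "ticks": [
    [[-0.001, 0, 0, 0, 0, 0, 0], [-0.002, 0, 0, 0, 0, 0, 0]]
  ]
}}

```text
time: 4.9
eef_pos: [0.5761, 0.1766, 0.0849]
tcp_rot: [0.047, 0.999, -0.0, -0.002]
contact_force: [-5.6, 0.1, 3.8]
opening: 0.003
finger_force: 2.7
```

{"op": "pendant", "data": {
  "ticks": [
    [[-0.001, 0, 0, 0, 0, 0, 0], [-0.002, 0, 0, 0, 0, 0, 0]]
  ]
}}

```text
time: 5.15
eef_pos: [0.578, 0.1764, 0.0849]
tcp_rot: [0.047, 0.999, -0.0, -0.002]
contact_force: [-6.3, -0.1, 4.0]
opening: -0.001
finger_force: 2.7
```

{"op": "pendant", "data": {
  "ticks": [
    [[-0.001, 0, 0, 0, 0, 0, 0]]
  ]
}}

```text
time: 5.28
eef_pos: [0.579, 0.1763, 0.0849]
tcp_rot: [0.047, 0.999, -0.0, -0.002]
contact_force: [-4.9, -0.9, 4.6]
opening: 0.002
finger_force: 2.8
```

{"op": "pendant", "data": {
  "ticks": [
    [[-0.001, 0, 0, 0, 0, 0, 0]]
  ]
}}

```text
time: 5.4
eef_pos: [0.58, 0.1761, 0.0849]
tcp_rot: [0.047, 0.999, -0.0, -0.002]
contact_force: [-6.5, 0.3, 3.6]
opening: 0.002
finger_force: 2.8
```

{"op": "pendant", "data": {
  "ticks": [
    [[-0.001, 0, 0, 0, 0, 0, 0]]
  ]
}}

```text
time: 5.52
eef_pos: [0.5809, 0.176, 0.0849]
tcp_rot: [0.047, 0.999, -0.0, -0.002]
contact_force: [-5.4, -0.6, 4.1]
opening: -0.0
finger_force: 2.8
```

{"op": "pendant", "data": {
  "ticks": [
    [[-0.001, 0, 0, 0, 0, 0, 0]]
  ]
}}

```text
time: 5.65
eef_pos: [0.5819, 0.1759, 0.0849]
tcp_rot: [0.047, 0.999, -0.0, -0.002]
contact_force: [-5.5, -0.4, 3.3]
opening: -0.002
finger_force: 3.0
```

{"op": "pendant", "data": {
  "ticks": [
    [[-0.001, 0, 0, 0, 0, 0, 0]]
  ]
}}

```text
time: 5.78
eef_pos: [0.5827, 0.1758, 0.0849]
tcp_rot: [0.047, 0.999, -0.0, -0.002]
contact_force: [-6.4, -0.0, 4.1]
opening: -0.003
finger_force: 3.0
```

{"op": "pendant", "data": {
  "ticks": [
    [[-0.001, 0, 0, 0, 0, 0, 0]]
  ]
}}

```text
time: 5.9
eef_pos: [0.5836, 0.1757, 0.0849]
tcp_rot: [0.047, 0.999, -0.0, -0.002]
contact_force: [-6.3, 0.3, 4.1]
opening: -0.002
finger_force: 3.3
```

{"op": "pendant", "data": {
  "ticks": [
    [[-0.0005, 0, 0, 0, 0, 0, 0]]
  ]
}}

```text
time: 6.02
eef_pos: [0.584, 0.1757, 0.0849]
tcp_rot: [0.047, 0.999, -0.0, -0.003]
contact_force: [-8.2, -0.4, 4.9]
opening: 0.001
finger_force: 3.7
```

{"op": "pendant", "data": {
  "ticks": [
    [[-0.0005, 0, 0, 0, 0, 0, 0]]
  ]
}}

```text
time: 6.15
eef_pos: [0.5841, 0.1757, 0.0849]
tcp_rot: [0.047, 0.999, -0.0, -0.003]
contact_force: [-8.6, -0.4, 5.7]
opening: -0.001
finger_force: 4.2
```

{"op": "pendant", "data": {
  "ticks": [
    [[-0.0005, 0, 0, 0, 0, 0, 0]]
  ]
}}

```text
time: 6.28
eef_pos: [0.5842, 0.1757, 0.0849]
tcp_rot: [0.047, 0.999, -0.0, -0.004]
contact_force: [-10.0, -0.0, 6.5]
opening: -0.002
finger_force: 4.7
```

The firm stop shows: position stays put while the force rises to about 12 N. I'll back off so the drawer can spring out.

{"op": "pendant", "data": {
  "ticks": [
    [[0.01, 0, 0, 0, 0, 0, 0], [0.03, 0, 0, 0, 0, 0, 0], [0.055, 0, 0, 0, 0, 0, 0], [0.08, 0, 0, 0, 0, 0, 0], [0.09, 0, 0, 0, 0, 0, 0], [0.09, 0, 0, 0, 0, 0, 0]]
  ]
}}

```text
time: 7.02
eef_pos: [0.4975, 0.1842, 0.0851]
tcp_rot: [0.047, 0.999, 0.0, 0.001]
contact_force: [0.1, -0.0, -0.2]
opening: 0.001
finger_force: 0.0
```

```bash
python3 - <<'E'
from h import *
for c in("scene","top"):
    ctrl.read_camera(c)
    for n in("drawer_front","drawer_edge","cabinet"): print(c,n,[(np.round(d["position"],3).tolist(),round(d["conf"],2)) for d in ctrl.mark_of(c,n)[:2]])
st()
E
```

```text
scene drawer_front [([0.531, 0.182, 0.102], 0.8)]
scene drawer_edge [([0.538, 0.185, 0.138], 0.7)]
scene cabinet [([0.617, 0.176, 0.001], 0.66)]
top drawer_front [([0.535, 0.182, 0.103], 0.82), ([0.496, -0.429, -0.004], 0.43)]
top drawer_edge [([0.54, 0.181, 0.143], 0.72)]
top cabinet [([0.618, 0.173, 0.004], 0.9), ([0.535, 0.184, 0.105], 0.19)]
t 7.425 p [0.4977 0.184  0.0849] F [-0.66  0.57  0.15] op -0.0019165803769799444
[[-0.995, 0.095, 0.0], [0.095, 0.995, -0.0], [-0.0, -0.0, -1.0]] [ 0.163  0.088  2.018 -0.     1.035 -1.313]
```

{"op": "pendant", "data": {
  "ticks": [
    [[0, 0, -0.05, 0, 0, 0, 0], [0, 0, -0.1, 0, 0, 0, 0], [-0.04, 0, -0.105, 0, 0, 0, 0], [-0.08, 0, -0.105, 0, 0, 0, 0], [-0.087, 0, -0.105, 0, 0, 0, 0], [-0.087, 0, -0.105, 0, 0, 0, 0], [-0.087, 0, -0.075, 0, 0, 0, 0], [-0.087, 0, -0.04, 0, 0, 0, 0], [-0.087, 0, -0.025, 0, 0, 0, 0], [-0.087, 0, -0.025, 0, 0, 0, 0]]
  ]
}}

```text
time: 8.68
eef_pos: [0.5824, 0.176, 0.1088]
tcp_rot: [0.047, 0.999, -0.0, -0.001]
contact_force: [0.9, 0.7, 0.8]
opening: -0.005
finger_force: 0.0
```

{"op": "pendant", "data": {
  "ticks": [
    [[0.008, 0, 0, 0, 0, 0, 0], [0.016, 0, 0, 0, 0, 0, 0], [0.026, 0, 0, 0, 0, 0, 0], [0.04, 0, 0, 0, 0, 0, 0], [0.056, 0, 0, 0, 0, 0, 0], [0.072, 0, 0, 0, 0, 0, 0], [0.088, 0, 0, 0, 0, 0, 0], [0.1, 0, 0, 0, 0, 0, 0], [0.106, 0, 0, 0, 0, 0, 0], [0.108, 0, 0, 0, 0, 0, 0]]
  ]
}}

```text
time: 9.93
eef_pos: [0.4762, 0.1862, 0.11]
tcp_rot: [0.047, 0.999, 0.0, 0.0]
contact_force: [0.2, -0.7, 0.1]
opening: -0.003
finger_force: 0.0
```

{"op": "pendant", "data": {
  "ticks": [
    [[-0.01, 0, 0, 0, 0, 0, 0], [-0.01, 0, -0.05, 0, 0, 0, 0], [-0.01, 0, -0.1, 0, 0, 0, 0], [-0.01, 0, -0.12, 0, 0, 0, 0.75]]
  ]
}}

```text
time: 10.42
eef_pos: [0.4892, 0.1853, 0.2343]
tcp_rot: [0.048, 0.999, 0.001, 0.003]
contact_force: [0.1, 0.4, 0.3]
opening: 0.199
finger_force: 0.0
```

```bash
python3 - <<'E'
from h import *
for c in("scene","top"):
    p=ctrl.read_camera(c)
    for n in("drawer_front","drawer_edge","pocket_left","pocket_middle","cumin_jar","jar"): print(c,n,[(np.round(d["position"],3).tolist(),round(d["conf"],2)) for d in ctrl.mark_of(c,n)[:5]])
cv2.imwrite("pics/top1.png",p["pixels"][:,:,::-1])
st(); go([.511,-.285,.19],np.radians(65))
E
```

```text
scene drawer_front [([0.534, 0.179, 0.104], 0.82)]
scene drawer_edge [([0.541, 0.182, 0.139], 0.8)]
scene pocket_left [([0.494, -0.43, 0.0], 0.18)]
scene pocket_middle []
scene cumin_jar []
scene jar [([0.516, -0.287, 0.003], 0.84), ([0.43, -0.267, 0.0], 0.76), ([0.595, -0.247, 0.002], 0.61), ([0.476, -0.195, -0.004], 0.57)]
top drawer_front [([0.533, 0.184, 0.104], 0.78)]
top drawer_edge [([0.542, 0.179, 0.144], 0.97)]
top pocket_left [([0.61, 0.258, 0.03], 0.61)]
top pocket_middle [([0.597, 0.17, 0.03], 0.61)]
top cumin_jar [([0.593, 0.088, 0.028], 0.89)]
top jar [([0.472, -0.197, -0.0], 0.87), ([0.51, -0.281, 0.001], 0.84), ([0.602, -0.25, -0.002], 0.75), ([0.432, -0.273, 0.002], 0.62)]
t 11.125 p [0.4862 0.1852 0.2296] F [-0.57 -0.08 -0.37] op 0.7536219049862398
[[-0.996, 0.095, -0.001], [0.095, 0.996, -0.0], [0.001, -0.0, -1.0]] [ 0.169 -0.086  1.913  0.     1.314 -1.307]
d [-0.0692 -0.4657  0.0396] rz 0.3416
```

View pics/top1.png

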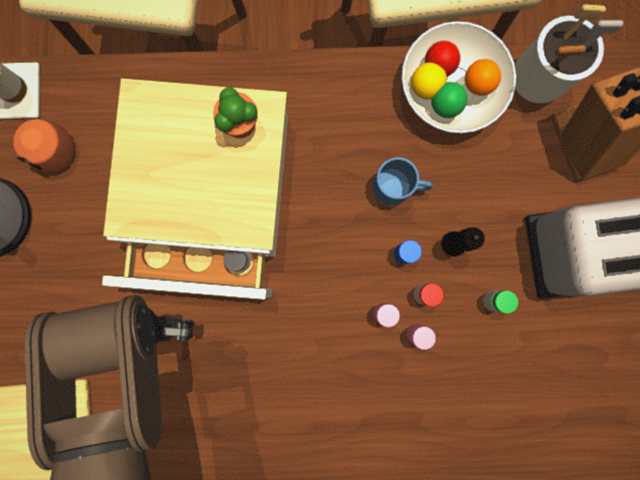

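The top view shows the drawer still only about 0.055 open, with its front at row 288 and the pockets at (157,258) and (197,261). The pull didn't take, so I'll hook deeper and watch the force in short steps.

```bash
python3 -c "
from h import *
go([.584,.1755,.23],np.pi/2-.095)"
```

```text
d [-0.0983 -0.0004 -0.0004] rz 0.0002
```

{"op": "pendant", "data": {
  "ticks": [
    [[-0.04, 0, 0.02, 0, 0, 0, 0], [-0.08, 0, 0.03, 0, 0, 0, 0], [-0.097, 0, 0.03, 0, 0, 0, 0], [-0.097, 0, 0.03, 0, 0, 0, 0], [-0.097, 0, 0.08, 0, 0, 0, 0], [-0.097, 0, 0.11, 0, 0, 0, 0], [-0.097, 0, 0.13, 0, 0, 0, 0], [-0.097, 0, 0.14, 0, 0, 0, 0], [-0.097, 0, 0.14, 0, 0, 0, 0]]
  ]
}}

```text
time: 12.25
eef_pos: [0.5829, 0.1761, 0.0902]
tcp_rot: [0.047, 0.999, 0.0, 0.0]
contact_force: [0.1, -0.2, 0.2]
opening: 0.001
finger_force: 0.0
```

{"op": "pendant", "data": {
  "ticks": [
    [[0.006, 0, 0, 0, 0, 0, 0], [0.012, 0, 0, 0, 0, 0, 0], [0.018, 0, 0, 0, 0, 0, 0]]
  ]
}}

```text
time: 12.62
eef_pos: [0.5648, 0.1778, 0.0906]
tcp_rot: [0.047, 0.999, 0.0, 0.001]
contact_force: [0.2, 1.4, -0.7]
opening: 0.003
finger_force: 0.0
```

{"op": "pendant", "data": {
  "ticks": [
    [[0.006, 0, 0, 0, 0, 0, 0], [0.012, 0, 0, 0, 0, 0, 0]]
  ]
}}

```text
time: 12.88
eef_pos: [0.5532, 0.179, 0.0904]
tcp_rot: [0.047, 0.999, 0.0, 0.001]
contact_force: [2.4, 0.2, 0.3]
opening: -0.003
finger_force: 0.7
```

{"op": "pendant", "data": {
  "ticks": [
    [[0.007, 0, 0, 0, 0, 0, 0], [0.014, 0, 0, 0, 0, 0, 0]]
  ]
}}

```text
time: 13.12
eef_pos: [0.5389, 0.1803, 0.0902]
tcp_rot: [0.047, 0.999, 0.0, 0.0]
contact_force: [1.7, 0.7, 1.4]
opening: -0.001
finger_force: 0.7
```

```bash
python3 - <<'E'
from h import *
for c in("top","scene"):
    p=ctrl.read_camera(c)
    for n in("drawer_front","drawer_edge"): print(c,n,[(np.round(d["position"],3).tolist(),round(d["conf"],2)) for d in ctrl.mark_of(c,n)[:2]])
cv2.imwrite("pics/scene2.png",cv2.resize(p["pixels"][150:350,300:560,::-1],None,fx=3,fy=3))
st()
E
```

```text
top drawer_front []
top drawer_edge [([0.518, 0.184, 0.142], 0.76), ([0.618, 0.171, 0.005], 0.49)]
scene drawer_front [([0.509, 0.185, 0.102], 0.8)]
scene drawer_edge []
t 13.425 p [0.5387 0.18   0.0896] F [ 0.53 -0.66 -0.32] op -0.0007319058518549567
[[-0.996, 0.095, -0.001], [0.095, 0.996, -0.0], [0.001, -0.0, -1.0]] [ 0.144  0.163  1.925 -0.     1.054 -1.332]
```

{"op": "pendant", "data": {
  "ticks": [
    [[0.008, 0, 0, 0, 0, 0, 0], [0.016, 0, 0, 0, 0, 0, 0], [0.024, 0, 0, 0, 0, 0, 0], [0.032, 0, 0, 0, 0, 0, 0], [0.04, 0, 0, 0, 0, 0, 0], [0.048, 0, 0, 0, 0, 0, 0], [0.056, 0, 0, 0, 0, 0, 0], [0.062, 0, 0, 0, 0, 0, 0], [0.066, 0, 0, 0, 0, 0, 0], [0.066, 0, 0, 0, 0, 0, 0]]
  ]
}}

```text
time: 14.68
eef_pos: [0.4725, 0.1862, 0.0896]
tcp_rot: [0.047, 0.999, -0.0, -0.001]
contact_force: [-0.2, -1.5, -0.5]
opening: -0.004
finger_force: 0.0
```

```bash
python3 - <<'E'
from h import *
for c in("top","scene"):
    p=ctrl.read_camera(c)
    for n in("drawer_front","drawer_edge","pocket_middle","cumin_jar"): print(c,n,[(np.round(d["position"],3).tolist(),round(d["conf"],2)) for d in ctrl.mark_of(c,n)[:2]])
E
```

```text
top drawer_front []
top drawer_edge [([0.452, 0.19, 0.143], 0.8)]
top pocket_middle [([0.511, 0.183, 0.03], 0.9)]
top cumin_jar [([0.499, 0.103, 0.026], 0.63), ([0.512, -0.284, 0.001], 0.19)]
scene drawer_front [([0.445, 0.19, 0.103], 0.58)]
scene drawer_edge [([0.45, 0.194, 0.138], 0.64)]
scene pocket_middle [([0.514, 0.185, 0.033], 0.67)]
scene cumin_jar [([0.498, 0.103, 0.029], 0.84)]
```

{"op": "pendant", "data": {
  "ticks": [
    [[-0.008, 0, 0, 0, 0, 0, 0], [-0.008, 0, 0, 0, 0, 0, 0], [-0.008, 0, -0.03, 0, 0, 0, 0], [-0.008, 0, -0.07, 0, 0, 0, 0], [-0.008, 0, -0.11, 0, 0, 0, 0], [-0.008, 0, -0.14, 0, 0, 0, 0], [-0.008, 0, -0.14, 0, 0, 0, 0.75]]
  ]
}}

```text
time: 16.05
eef_pos: [0.4832, 0.186, 0.2332]
tcp_rot: [0.047, 0.999, 0.001, 0.003]
contact_force: [0.6, 0.5, -0.3]
opening: 0.199
finger_force: 0.0
```

```bash
python3 - <<'E'
from h import *
for c in("scene","top"):
    p=ctrl.read_camera(c)
    for n in("drawer_front","drawer_edge","pocket_middle","pocket_left","cumin_jar"): print(c,n,[(np.round(d["position"],3).tolist(),round(d["conf"],2)) for d in ctrl.mark_of(c,n)[:2]])
cv2.imwrite("pics/top2.png",p["pixels"][:,:,::-1])
st(); go([.511,-.285,.23],np.radians(65))
E
```

```text
scene drawer_front []
scene drawer_edge [([0.452, 0.193, 0.138], 0.84)]
scene pocket_middle [([0.511, 0.185, 0.03], 0.75), ([0.744, -0.228, -0.001], 0.52)]
scene pocket_left [([0.518, 0.263, 0.029], 0.98)]
scene cumin_jar [([0.499, 0.1, 0.029], 0.82)]
top drawer_front [([0.448, 0.193, 0.104], 0.83)]
top drawer_edge [([0.452, 0.189, 0.143], 0.58)]
top pocket_middle [([0.51, 0.182, 0.028], 0.82)]
top pocket_left [([0.524, 0.264, 0.03], 0.92)]
top cumin_jar [([0.501, 0.103, 0.026], 0.78)]
t 16.65 p [0.4812 0.1856 0.2296] F [-0.29  0.05  0.04] op 0.7544303238100061
[[-0.996, 0.095, -0.0], [0.095, 0.996, -0.0], [0.0, -0.0, -1.0]] [ 0.171 -0.096  1.923  0.     1.315 -1.305]
d [-7.420e-02 -4.657e-01 -3.000e-04] rz 0.3415
```

{"op": "pendant", "data": {
  "ticks": [
    [[-0.008, -0.05, 0, 0, 0, 0.035, 0.75], [-0.016, -0.1, 0, 0, 0, 0.07, 0.75], [-0.024, -0.16, 0, 0, 0, 0.11, 0.75], [-0.032, -0.22, 0, 0, 0, 0.15, 0.75], [-0.042, -0.28, 0, 0, 0, 0.2, 0.75], [-0.052, -0.34, 0.02, 0, 0, 0.25, 0.75], [-0.062, -0.4, 0.04, 0, 0, 0.3, 0.75], [-0.07, -0.44, 0.06, 0, 0, 0.33, 0.75], [-0.074, -0.466, 0.07, 0, 0, 0.341, 0.75], [-0.074, -0.466, 0.07, 0, 0, 0.341, 0.75]]
  ]
}}

```text
time: 17.9
eef_pos: [0.5101, -0.2865, 0.1585]
tcp_rot: [0.217, 0.976, 0.001, -0.001]
contact_force: [1.5, 1.2, 0.0]
opening: 0.75
finger_force: 0.0
```

```bash
python3 - <<'E'
from h import *
for c in("wrist","top","scene"):
    p=ctrl.read_camera(c)
    for n in("jar",)+(("drawer_edge",) if c!="wrist" else ()): print(c,n,[(np.round(d["position"],3).tolist(),round(d["conf"],2)) for d in ctrl.mark_of(c,n)[:5]])
    if c=="wrist": cv2.imwrite("pics/w1.png",p["pixels"][:,:,::-1])
st()
E
```

```text
wrist jar [([0.6, -0.248, 0.0], 0.94), ([0.475, -0.198, -0.002], 0.94), ([0.432, -0.265, -0.003], 0.9), ([0.513, -0.284, -0.0], 0.68)]
top jar [([0.606, -0.243, -0.002], 0.95), ([0.475, -0.2, 0.002], 0.79), ([0.508, -0.282, -0.001], 0.6), ([0.432, -0.274, 0.005], 0.55)]
top drawer_edge [([0.457, 0.192, 0.141], 0.88), ([0.446, 0.192, 0.107], 0.46), ([0.593, 0.173, 0.028], 0.15)]
scene jar [([0.429, -0.267, 0.002], 0.84), ([0.511, -0.286, 0.004], 0.59), ([0.474, -0.195, -0.002], 0.57), ([0.494, -0.432, -0.0], 0.36)]
scene drawer_edge [([0.453, 0.194, 0.137], 0.81)]
t 18.3 p [ 0.5113 -0.2845  0.1606] F [ 0.36  0.63 -0.29] op 0.7517072024008647
[[-0.907, 0.421, 0.001], [0.421, 0.907, -0.001], [-0.001, -0.0, -1.0]] [-0.681  0.119  1.834  0.     1.187 -1.817]
```

View pics/w1.png

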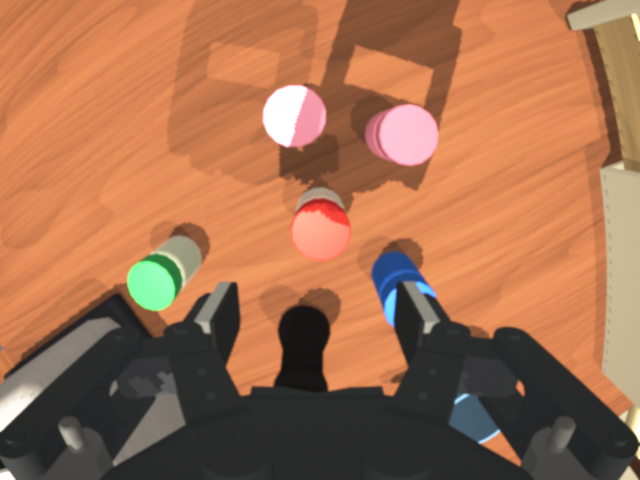

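The wrist view shows the red lid at (321,228), centred between the fingers at about (220,310) and (415,310). Blue is to the right, pink above and the mill below, all clear of the fingers. Going down.

{"op": "pendant", "data": {
  "ticks": [
    [[0, 0, 0.04, 0, 0, 0, 0.75], [0, 0, 0.08, 0, 0, 0, 0.75], [0, 0, 0.1, 0, 0, 0, 0.75], [0, 0, 0.11, 0, 0, 0, 0.75], [0, 0, 0.11, 0, 0, 0, 0.75], [0, 0, 0.11, 0, 0, 0, 0.2], [0, 0, 0.11, 0, 0, 0, 0.2], [0, 0, 0.11, 0, 0, 0, 0.2], [0, 0, 0.11, 0, 0, 0, 0.2]]
  ],
  "grip_n": 30
}}

```text
time: 19.42
eef_pos: [0.511, -0.2854, 0.0502]
tcp_rot: [0.216, 0.976, -0.0, 0.0]
contact_force: [-0.5, -0.5, -1.0]
opening: 0.198
finger_force: 0.0
```

```bash
python3 - <<'E'
from h import *
for c in("wrist","top","scene"):
    p=ctrl.read_camera(c)
    print(c,[(np.round(d["position"],3).tolist(),round(d["conf"],2)) for d in ctrl.mark_of(c,"jar")[:5]])
    if c=="wrist":a=p["pixels"]
    if c=="scene":b=cv2.resize(p["pixels"][120:270,150:350],(640,480))
cv2.imwrite("pics/w2.png",cv2.resize(np.hstack([a,b]),(800,300))[:,:,::-1])
st()
E
```

```text
wrist [([0.474, -0.197, 0.003], 0.82), ([0.43, -0.264, 0.002], 0.65), ([0.601, -0.245, -0.001], 0.62), ([0.513, -0.285, -0.003], 0.6)]
top [([0.604, -0.245, 0.003], 0.97), ([0.476, -0.2, -0.001], 0.91), ([0.515, -0.284, 0.002], 0.51)]
scene [([0.595, -0.246, 0.004], 0.82), ([0.478, -0.194, -0.004], 0.77), ([0.431, -0.267, -0.002], 0.73), ([0.513, -0.287, 0.001], 0.71)]
t 19.725 p [ 0.5108 -0.2852  0.0499] F [-0.55  0.76 -0.  ] op 0.20144947140718564
[[-0.907, 0.422, -0.0], [0.422, 0.907, 0.0], [0.0, 0.0, -1.0]] [-0.683  0.251  1.904 -0.     0.987 -1.818]
```

View pics/w2.png

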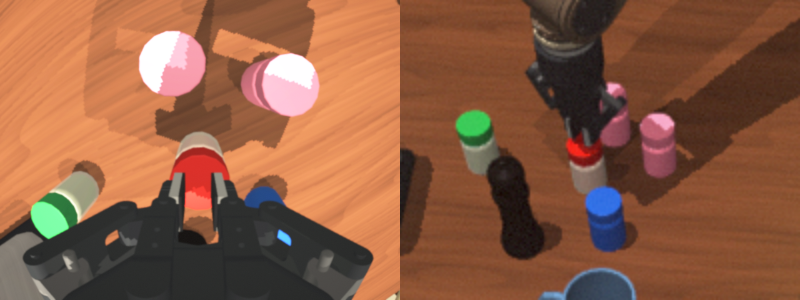

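The wrist and scene crops show the fingers closed just above the red lid, not around it. So the tips sit about 30–40 mm higher than reported, which also explains the missed first pull. I'll measure the offset.

```bash
python3 - <<'E'
from h import *
from scipy.optimize import least_squares
s=ctrl.get_state(); p=ctrl.read_camera("wrist");K=np.array(p["camera_matrix"]);Rc=R.from_quat(p["orientation"])
Rt=R.from_quat(s["tcp_rot"])
print("cam in tool",np.round(Rt.inv().apply(np.array(p["xyz"])-s["eef_pos"]),4),np.round((Rt.inv()*Rc).as_matrix(),3).tolist())
# pink jar whole-mask centroids vs projected jar cylinders, over a shift of the camera
masks=[d["region"] for d in ctrl.masks_of("wrist","jar")+ctrl.masks_of("wrist","herb_jar") if d["conf"]>.3]
def proj(q,off):
    v=Rc.inv().apply(q-(np.array(p["xyz"])+off));th=np.arctan2(np.hypot(v[:,0],v[:,1]),v[:,2]);h=v[:,:2]/np.hypot(v[:,0],v[:,1])[:,None]
    return np.c_[K[0,0]*th*h[:,0]+K[0,2],K[1,1]*th*h[:,1]+K[1,2]]
a=np.linspace(0,2*np.pi,40)
def sil(c,off):
    pts=np.vstack([np.c_[c[0]+.022*np.cos(a),c[1]+.022*np.sin(a),0*a+z] for z in(0,.08)])
    m=np.zeros((480,640),np.uint8);cv2.fillConvexPoly(m,cv2.convexHull(proj(pts,off).astype(np.float32)).astype(int),1);return m>0
J=[[.475,-.198],[.431,-.27]]
for dz in np.arange(-.02,.07,.01):
    print(round(dz,2),[round(max(((sil(c,[0,0,dz])&m).sum()/(sil(c,[0,0,dz])|m).sum()) for m in masks),2) for c in J])
# fingertip height seen from scene and top: same check of grip masks is not available
E
```

```text
cam in tool [ 0.0668 -0.0008 -0.1815] [[-0.001, -0.965, -0.263], [1.0, -0.001, 0.002], [-0.002, -0.263, 0.965]]
-0.02 [np.float64(0.71), np.float64(0.7)]
-0.01 [np.float64(0.83), np.float64(0.78)]
0.0 [np.float64(0.93), np.float64(0.84)]
0.01 [np.float64(0.85), np.float64(0.84)]
0.02 [np.float64(0.74), np.float64(0.79)]
0.03 [np.float64(0.65), np.float64(0.73)]
0.04 [np.float64(0.57), np.float64(0.66)]
0.05 [np.float64(0.5), np.float64(0.6)]
0.06 [np.float64(0.43), np.float64(0.54)]
```

```bash
python3 - <<'E'
from h import *
p=ctrl.read_camera("wrist");K=np.array(p["camera_matrix"])
C=np.array([.0668,-.0008,-.1815]);Rc=np.array([[-.001,-.965,-.263],[1,-.001,.002],[-.002,-.263,.965]])
for zt in(0,-.02,-.03,-.04,-.05,-.06):
    o=[]
    for q in([.011,-.0085,zt],[.011,.0085,zt],[.011,-.032,zt],[.011,.032,zt]):
        v=Rc.T@(np.array(q)-C);r=np.hypot(*v[:2]);t=np.arctan2(r,v[2]);o.append((K[0,0]*t*v[:2]/r+K[:2,2]).astype(int).tolist())
    print(zt,o)
cv2.imwrite("pics/w3.png",cv2.resize(p["pixels"][200:400,200:440],(720,600))[:,:,::-1])
E
```

```text
0 [[300, 245], [334, 245], [255, 245], [379, 245]]
-0.02 [[299, 258], [336, 258], [248, 258], [386, 257]]
-0.03 [[298, 265], [337, 265], [244, 265], [390, 265]]
-0.04 [[297, 274], [338, 274], [240, 273], [395, 273]]
-0.05 [[295, 283], [340, 283], [235, 283], [400, 282]]
-0.06 [[294, 294], [341, 294], [230, 293], [405, 293]]
```

View pics/w3.png

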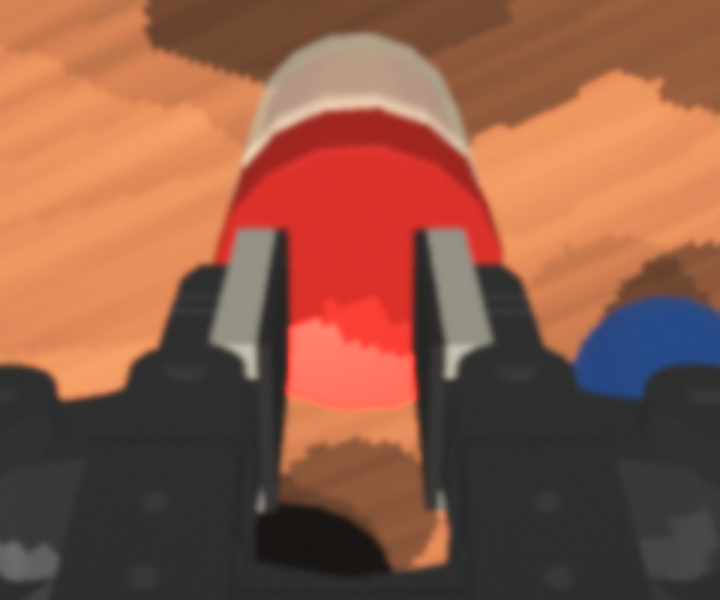

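At the crop, the tips are at image row 276 with inner edges at columns 296 and 338. That matches a point about 41 mm behind the reported TCP, so true tip height is reported z + 0.041. Open, go down another 41 mm, then grip.

{"op": "pendant", "data": {
  "ticks": [
    [[0, 0, 0, 0, 0, 0, 0.75], [0, 0, 0, 0, 0, 0, 0.75], [0, 0, 0, 0, 0, 0, 0.75], [0, 0, 0.015, 0, 0, 0, 0.75], [0, 0, 0.03, 0, 0, 0, 0.75], [0, 0, 0.038, 0, 0, 0, 0.75], [0, 0, 0.041, 0, 0, 0, 0.75], [0, 0, 0.041, 0, 0, 0, 0.75]]
  ],
  "grip_n": 30
}}

```text
time: 20.92
eef_pos: [0.5109, -0.2853, 0.0087]
tcp_rot: [0.216, 0.976, 0.0, -0.0]
contact_force: [0.4, -0.4, -0.4]
opening: 0.751
finger_force: 0.0
```

{"op": "pendant", "data": {
  "ticks": [
    [[0, 0, 0, 0, 0, 0, 0.3], [0, 0, 0, 0, 0, 0, 0.3], [0, 0, 0, 0, 0, 0, 0.3], [0, 0, 0, 0, 0, 0, 0.3]]
  ],
  "grip_n": 30
}}

```text
time: 21.42
eef_pos: [0.5114, -0.2855, 0.0096]
tcp_rot: [0.216, 0.976, -0.0, 0.001]
contact_force: [0.4, 1.2, 3.1]
opening: 0.507
finger_force: 30.6
```

{"op": "pendant", "data": {
  "ticks": [
    [[0, 0, -0.02, 0, 0, 0, 0.3], [0, 0, -0.06, 0, 0, 0, 0.3], [0, 0, -0.11, 0, 0, 0, 0.3], [0, 0, -0.155, 0, 0, 0, 0.3], [0, 0, -0.175, 0, 0, 0, 0.3], [0, 0, -0.175, 0, 0, 0, 0.3]]
  ]
}}

```text
time: 22.18
eef_pos: [0.5114, -0.2857, 0.1855]
tcp_rot: [0.216, 0.976, -0.001, 0.001]
contact_force: [0.1, -0.5, -2.1]
opening: 0.508
finger_force: 30.9
```

```bash
python3 - <<'E'
from h import *
for c in("top","scene"):
    ctrl.read_camera(c)
    for n in("drawer_front","drawer_edge","pocket_middle","pocket_left","cumin_jar","jar"): print(c,n,[(np.round(d["position"],3).tolist(),round(d["conf"],2)) for d in ctrl.mark_of(c,n)[:5]])
st(); go([.511,.183,.185],np.pi/2-.095)
E
```

```text
top drawer_front [([0.446, 0.192, 0.106], 0.79)]
top drawer_edge [([0.455, 0.193, 0.143], 0.94)]
top pocket_middle [([0.511, 0.183, 0.033], 0.58)]
top pocket_left [([0.582, 0.09, 0.03], 0.74), ([0.523, 0.269, 0.029], 0.64), ([0.452, 0.186, 0.142], 0.45)]
top cumin_jar [([0.5, 0.1, 0.027], 0.84)]
top jar [([0.477, -0.198, -0.002], 0.73), ([0.431, -0.271, 0.0], 0.71), ([0.602, -0.247, -0.001], 0.59), ([0.513, -0.282, 0.179], 0.5), ([0.451, 0.19, 0.142], 0.24)]
scene drawer_front [([0.444, 0.191, 0.105], 0.97)]
scene drawer_edge [([0.456, 0.19, 0.139], 0.69)]
scene pocket_middle [([0.511, 0.185, 0.03], 0.76)]
scene pocket_left [([0.521, 0.267, 0.027], 0.84), ([0.512, -0.286, 0.175], 0.35)]
scene cumin_jar [([0.501, 0.104, 0.028], 0.57)]
scene jar [([0.476, -0.195, -0.002], 0.96), ([0.593, -0.243, 0.002], 0.91), ([0.431, -0.268, -0.002], 0.9), ([0.513, -0.286, 0.175], 0.57)]
t 22.875 p [ 0.5109 -0.2853  0.1839] F [ 0.3   0.75 -1.45] op 0.5032341092446598
[[-0.907, 0.422, -0.0], [0.422, 0.907, -0.0], [-0.0, -0.0, -1.0]] [-0.683  0.099  1.813 -0.     1.23  -1.818]
d [ 0.1976  0.4246 -0.0011] rz -0.3408
```

{"op": "pendant", "data": {
  "ticks": [
    [[0.018, 0.038, 0, 0, 0, -0.03, 0.3], [0.042, 0.09, 0, 0, 0, -0.07, 0.3], [0.067, 0.143, 0, 0, 0, -0.11, 0.3], [0.091, 0.196, 0, 0, 0, -0.15, 0.3], [0.116, 0.249, 0, 0, 0, -0.2, 0.3], [0.14, 0.302, 0, 0, 0, -0.24, 0.3], [0.163, 0.35, 0, 0, 0, -0.28, 0.3], [0.182, 0.392, 0, 0, 0, -0.31, 0.3], [0.194, 0.417, 0, 0, 0, -0.33, 0.3], [0.1975, 0.4255, 0, 0, 0, -0.341, 0.3]]
  ]
}}

```text
time: 24.12
eef_pos: [0.5112, 0.1852, 0.1841]
tcp_rot: [0.046, 0.999, -0.0, 0.0]
contact_force: [0.4, -0.2, -0.6]
opening: 0.506
finger_force: 31.0
```

{"op": "pendant", "data": {
  "ticks": [
    [[0, 0, 0, 0, 0, 0, 0.3], [0, 0, 0.04, 0, 0, 0, 0.3], [0, 0, 0.055, 0, 0, 0, 0.3], [0, 0, 0.055, 0, 0, 0, 0.3]]
  ]
}}

```text
time: 24.62
eef_pos: [0.5105, 0.1828, 0.1275]
tcp_rot: [0.048, 0.999, -0.0, -0.002]
contact_force: [-0.3, -0.4, -1.0]
opening: 0.504
finger_force: 31.0
```

```bash
python3 - <<'E'
from h import *
for c in("top","scene","wrist"):
    p=ctrl.read_camera(c)
    for n in("drawer_edge","pocket_middle","pocket_left","cumin_jar","jar"): print(c,n,[(np.round(d["position"],3).tolist(),round(d["conf"],2)) for d in ctrl.mark_of(c,n)[:5] if d["position"][1]>0])
cv2.imwrite("pics/w4.png",p["pixels"][:,:,::-1])
st(); go([.511,.184,.13],np.pi/2-.095)
E
```

```text
top drawer_edge [([0.452, 0.191, 0.144], 0.79)]
top pocket_middle [([0.508, 0.182, 0.028], 0.94)]
top pocket_left []
top cumin_jar [([0.5, 0.098, 0.028], 0.92), ([0.511, 0.183, 0.029], 0.4)]
top jar [([0.512, 0.184, 0.118], 0.47)]
scene drawer_edge [([0.451, 0.193, 0.137], 0.68)]
scene pocket_middle [([0.508, 0.187, 0.031], 0.67)]
scene pocket_left [([0.519, 0.262, 0.026], 0.85)]
scene cumin_jar []
scene jar [([0.513, 0.181, 0.127], 0.62)]
wrist drawer_edge [([0.45, 0.194, 0.142], 0.97)]
wrist pocket_middle [([0.51, 0.182, 0.031], 0.74)]
wrist pocket_left [([0.518, 0.27, 0.031], 0.85)]
wrist cumin_jar [([0.502, 0.105, 0.033], 0.64)]
wrist jar [([0.515, 0.185, 0.117], 0.59)]
t 25.525 p [0.5114 0.1839 0.1289] F [ 0.02 -0.16 -1.38] op 0.5072956798102831
[[-0.996, 0.095, -0.0], [0.095, 0.996, 0.0], [0.0, 0.0, -1.0]] [ 0.158  0.061  1.958  0.     1.122 -1.318]
d [ 0.0005  0.0001 -0.0011] rz 0.0002
```

View pics/w4.png

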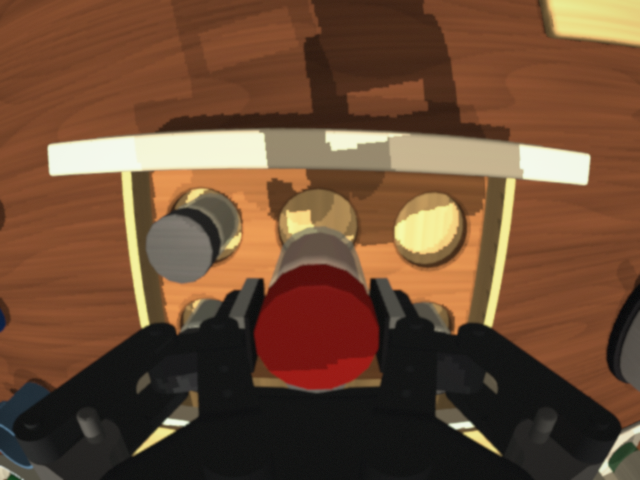

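The wrist view shows the jar under the lid at (318,330), in line with the middle pocket at (318,215). The cumin jar at (185,245) is well clear. I'll shift 2.5 mm toward the robot and lower gently.

{"op": "pendant", "data": {
  "ticks": [
    [[0.0025, 0, 0.01, 0, 0, 0, 0.3], [0.0025, 0, 0.025, 0, 0, 0, 0.3], [0.0025, 0, 0.04, 0, 0, 0, 0.3], [0.0025, 0, 0.055, 0, 0, 0, 0.3], [0.0025, 0, 0.068, 0, 0, 0, 0.3], [0.0025, 0, 0.078, 0, 0, 0, 0.3], [0.0025, 0, 0.084, 0, 0, 0, 0.3], [0.0025, 0, 0.087, 0, 0, 0, 0.3], [0.0025, 0, 0.0875, 0, 0, 0, 0.3]]
  ]
}}

```text
time: 26.65
eef_pos: [0.5092, 0.1841, 0.0416]
tcp_rot: [0.047, 0.999, 0.0, 0.0]
contact_force: [-0.4, 1.1, -1.1]
opening: 0.509
finger_force: 31.0
```

{"op": "pendant", "data": {
  "ticks": [
    [[0, 0, 0.001, 0, 0, 0, 0.3], [0, 0, 0.002, 0, 0, 0, 0.3]]
  ]
}}

```text
time: 26.9
eef_pos: [0.5093, 0.1841, 0.0398]
tcp_rot: [0.047, 0.999, 0.0, 0.0]
contact_force: [0.7, 0.1, -1.2]
opening: 0.507
finger_force: 31.0
```

{"op": "pendant", "data": {
  "ticks": [
    [[0, 0, 0.001, 0, 0, 0, 0.3], [0, 0, 0.001, 0, 0, 0, 0.3]]
  ]
}}

```text
time: 27.15
eef_pos: [0.5099, 0.1841, 0.0395]
tcp_rot: [0.047, 0.999, 0.0, 0.001]
contact_force: [-0.1, 0.3, 5.3]
opening: 0.507
finger_force: 31.5
```

{"op": "pendant", "data": {
  "ticks": [
    [[0, 0, 0.001, 0, 0, 0, 0.3], [0, 0, 0.001, 0, 0, 0, 0.3]]
  ]
}}

```text
time: 27.4
eef_pos: [0.5109, 0.184, 0.0395]
tcp_rot: [0.047, 0.999, -0.0, 0.002]
contact_force: [-0.6, -1.6, 7.3]
opening: 0.509
finger_force: 31.8
```

{"op": "pendant", "data": {
  "ticks": [
    [[0, 0, -0.002, 0, 0, 0, 0.68], [0, 0, -0.002, 0, 0, 0, 0.68], [0, 0, -0.002, 0, 0, 0, 0.68], [0, 0, -0.03, 0, 0, 0, 0.68], [0, 0, -0.07, 0, 0, 0, 0.68], [0, 0, -0.11, 0, 0, 0, 0.68], [0, 0, -0.14, 0, 0, 0, 0.68], [0, 0, -0.14, 0, 0, 0, 0]]
  ]
}}

```text
time: 28.4
eef_pos: [0.5108, 0.1844, 0.1803]
tcp_rot: [0.047, 0.999, 0.001, 0.003]
contact_force: [-0.6, 0.6, -0.3]
opening: 0.485
finger_force: 0.0
```

```bash
python3 - <<'E'
from h import *
for c in("top","scene","wrist"):
    p=ctrl.read_camera(c)
    for n in("drawer_front","pocket_middle","pocket_left","cumin_jar","jar"): print(c,n,[(np.round(d["position"],3).tolist(),round(d["conf"],2)) for d in ctrl.mark_of(c,n)[:5] if d["position"][1]>0])
cv2.imwrite("pics/w5.png",p["pixels"][:,:,::-1])
st(); go([.39,.195,.18],np.pi/2-.095)
E
```

```text
top drawer_front [([0.448, 0.191, 0.103], 0.7)]
top pocket_middle [([0.512, 0.183, 0.032], 0.62)]
top pocket_left [([0.526, 0.266, 0.031], 0.92)]
top cumin_jar [([0.618, 0.174, 0.004], 0.73), ([0.503, 0.1, 0.027], 0.72)]
top jar [([0.512, 0.185, 0.031], 0.7)]
scene drawer_front [([0.448, 0.191, 0.102], 0.82)]
scene pocket_middle [([0.514, 0.186, 0.029], 0.6)]
scene pocket_left [([0.522, 0.269, 0.025], 0.84)]
scene cumin_jar [([0.5, 0.101, 0.028], 0.88)]
scene jar [([0.513, 0.184, 0.032], 0.69)]
wrist drawer_front [([0.443, 0.187, 0.105], 0.89)]
wrist pocket_middle []
wrist pocket_left [([0.607, 0.256, 0.034], 0.68), ([0.518, 0.266, 0.031], 0.63)]
wrist cumin_jar [([0.502, 0.102, 0.03], 0.73)]
wrist jar [([0.51, 0.186, 0.028], 0.62)]
t 29.3 p [0.509  0.1841 0.1775] F [ 0.4  -0.44 -0.26] op -0.0035488654160239284
[[-0.996, 0.095, 0.0], [0.095, 0.996, 0.0], [-0.0, 0.0, -1.0]] [ 0.16   0.005  1.922  0.     1.214 -1.317]
d [ 0.1195 -0.0004 -0.0025] rz 0.0002
```

View pics/w5.png

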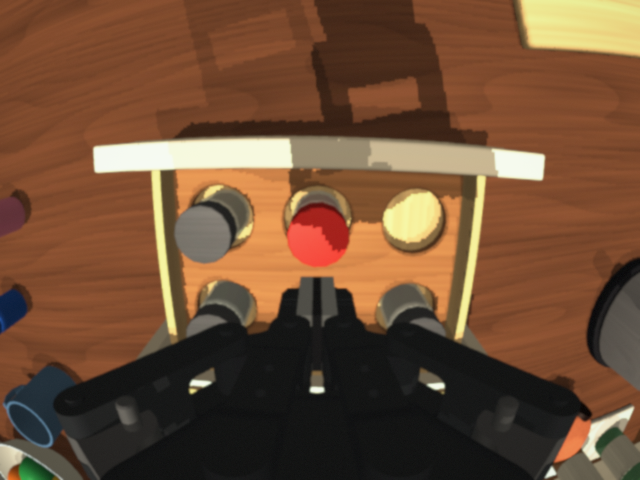

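The wrist view shows the red jar upright in the middle pocket at (318,225), released, with the cumin jar untouched. Next I go round to the front and push shut.

{"op": "pendant", "data": {
  "ticks": [
    [[0.05, 0, 0, 0, 0, 0, 0], [0.095, 0, 0, 0, 0, 0, 0], [0.1, 0, 0, 0, 0, 0, 0], [0.1, 0, 0.01, 0, 0, 0, 0], [0.1, 0, 0.06, 0, 0, 0, 0], [0.1, 0, 0.1, 0, 0, 0, 0], [0.1, 0, 0.117, 0, 0, 0, 0], [0.1, 0, 0.117, 0, 0, 0, 0]]
  ]
}}

```text
time: 30.3
eef_pos: [0.4088, 0.1929, 0.0583]
tcp_rot: [0.048, 0.999, -0.001, -0.002]
contact_force: [-0.0, -0.4, -0.5]
opening: -0.0
finger_force: 0.0
```

{"op": "pendant", "data": {
  "ticks": [
    [[-0.008, 0, 0, 0, 0, 0, 0], [-0.014, 0, 0, 0, 0, 0, 0], [-0.019, 0, 0, 0, 0, 0, 0], [-0.024, 0, 0, 0, 0, 0, 0], [-0.03, 0, 0, 0, 0, 0, 0], [-0.037, 0, 0, 0, 0, 0, 0], [-0.045, 0, 0, 0, 0, 0, 0], [-0.053, 0, 0, 0, 0, 0, 0], [-0.061, 0, 0, 0, 0, 0, 0], [-0.069, 0, 0, 0, 0, 0, 0]]
  ]
}}

```text
time: 31.55
eef_pos: [0.4789, 0.1869, 0.0606]
tcp_rot: [0.047, 0.999, -0.0, 0.0]
contact_force: [-1.9, -1.1, 4.1]
opening: 0.001
finger_force: 0.0
```

{"op": "pendant", "data": {
  "ticks": [
    [[-0.007, 0, 0, 0, 0, 0, 0], [-0.014, 0, 0, 0, 0, 0, 0], [-0.021, 0, 0, 0, 0, 0, 0], [-0.028, 0, 0, 0, 0, 0, 0], [-0.034, 0, 0, 0, 0, 0, 0], [-0.04, 0, 0, 0, 0, 0, 0], [-0.046, 0, 0, 0, 0, 0, 0], [-0.05, 0, 0, 0, 0, 0, 0]]
  ]
}}

```text
time: 32.55
eef_pos: [0.5285, 0.1823, 0.0606]
tcp_rot: [0.047, 0.999, 0.0, 0.0]
contact_force: [-2.1, -2.7, 5.3]
opening: 0.003
finger_force: 0.0
```

{"op": "pendant", "data": {
  "ticks": [
    [[-0.004, 0, 0, 0, 0, 0, 0], [-0.008, 0, 0, 0, 0, 0, 0], [-0.012, 0, 0, 0, 0, 0, 0], [-0.016, 0, 0, 0, 0, 0, 0], [-0.02, 0, 0, 0, 0, 0, 0]]
  ]
}}

```text
time: 33.17
eef_pos: [0.547, 0.1804, 0.0605]
tcp_rot: [0.047, 0.999, -0.0, -0.001]
contact_force: [-4.2, -0.8, 7.9]
opening: -0.002
finger_force: 0.0
```

{"op": "pendant", "data": {
  "ticks": [
    [[-0.003, 0, 0, 0, 0, 0, 0], [-0.006, 0, 0, 0, 0, 0, 0], [-0.009, 0, 0, 0, 0, 0, 0], [-0.012, 0, 0, 0, 0, 0, 0], [-0.014, 0, 0, 0, 0, 0, 0], [-0.016, 0, 0, 0, 0, 0, 0]]
  ]
}}

```text
time: 33.92
eef_pos: [0.5626, 0.1791, 0.0605]
tcp_rot: [0.047, 0.999, -0.0, -0.002]
contact_force: [-5.6, -1.7, 7.3]
opening: -0.001
finger_force: 0.0
```

The upward force here is high and the pads read nothing, so a knuckle is probably touching the edge. I'll back off and press at the height that worked before.

{"op": "pendant", "data": {
  "ticks": [
    [[0.012, 0, 0, 0, 0, 0, 0], [0.03, 0, 0, 0, 0, 0, 0], [0.05, 0, 0, 0, 0, 0, 0], [0.07, 0, 0, 0, 0, 0, 0], [0.075, 0, -0.012, 0, 0, 0, 0], [0.075, 0, -0.025, 0, 0, 0, 0], [0.075, 0, -0.025, 0, 0, 0, 0]]
  ]
}}

```text
time: 34.8
eef_pos: [0.4913, 0.1862, 0.0878]
tcp_rot: [0.047, 0.999, 0.001, 0.002]
contact_force: [-0.3, 0.1, 0.0]
opening: 0.0
finger_force: 0.0
```

{"op": "pendant", "data": {
  "ticks": [
    [[-0.006, 0, 0, 0, 0, 0, 0], [-0.012, 0, 0, 0, 0, 0, 0], [-0.018, 0, 0, 0, 0, 0, 0], [-0.024, 0, 0, 0, 0, 0, 0], [-0.03, 0, 0, 0, 0, 0, 0], [-0.036, 0, 0, 0, 0, 0, 0], [-0.042, 0, 0, 0, 0, 0, 0], [-0.047, 0, 0, 0, 0, 0, 0], [-0.051, 0, 0, 0, 0, 0, 0], [-0.055, 0, 0, 0, 0, 0, 0]]
  ]
}}

```text
time: 36.05
eef_pos: [0.5433, 0.1805, 0.0852]
tcp_rot: [0.047, 0.999, -0.0, -0.001]
contact_force: [-5.4, -1.0, 1.7]
opening: -0.005
finger_force: 2.1
```

{"op": "pendant", "data": {
  "ticks": [
    [[-0.004, 0, 0, 0, 0, 0, 0], [-0.008, 0, 0, 0, 0, 0, 0], [-0.012, 0, 0, 0, 0, 0, 0], [-0.016, 0, 0, 0, 0, 0, 0], [-0.019, 0, 0, 0, 0, 0, 0], [-0.022, 0, 0, 0, 0, 0, 0]]
  ]
}}

```text
time: 36.8
eef_pos: [0.5652, 0.1782, 0.0852]
tcp_rot: [0.047, 0.999, -0.001, -0.001]
contact_force: [-4.9, -2.4, 2.1]
opening: -0.004
finger_force: 2.6
```

Better. Now slowly on to the stop.

{"op": "pendant", "data": {
  "ticks": [
    [[-0.002, 0, 0, 0, 0, 0, 0], [-0.004, 0, 0, 0, 0, 0, 0], [-0.006, 0, 0, 0, 0, 0, 0], [-0.008, 0, 0, 0, 0, 0, 0], [-0.01, 0, 0, 0, 0, 0, 0], [-0.011, 0, 0, 0, 0, 0, 0]]
  ]
}}

```text
time: 37.55
eef_pos: [0.576, 0.1771, 0.0851]
tcp_rot: [0.047, 0.999, -0.001, -0.001]
contact_force: [-5.4, -2.0, 3.5]
opening: 0.001
finger_force: 2.7
```

{"op": "pendant", "data": {
  "ticks": [
    [[-0.001, 0, 0, 0, 0, 0, 0], [-0.002, 0, 0, 0, 0, 0, 0]]
  ]
}}

```text
time: 37.8
eef_pos: [0.5779, 0.177, 0.0851]
tcp_rot: [0.047, 0.999, -0.001, -0.001]
contact_force: [-5.8, -2.3, 2.9]
opening: 0.001
finger_force: 2.7
```

{"op": "pendant", "data": {
  "ticks": [
    [[-0.001, 0, 0, 0, 0, 0, 0]]
  ]
}}

```text
time: 37.92
eef_pos: [0.5789, 0.1768, 0.0852]
tcp_rot: [0.047, 0.999, -0.001, -0.001]
contact_force: [-5.9, -1.8, 1.6]
opening: 0.006
finger_force: 2.8
```

{"op": "pendant", "data": {
  "ticks": [
    [[-0.001, 0, 0, 0, 0, 0, 0]]
  ]
}}

```text
time: 38.05
eef_pos: [0.5798, 0.1767, 0.0851]
tcp_rot: [0.047, 0.999, -0.001, -0.001]
contact_force: [-5.7, -2.2, 2.5]
opening: 0.0
finger_force: 2.8
```

{"op": "pendant", "data": {
  "ticks": [
    [[-0.001, 0, 0, 0, 0, 0, 0]]
  ]
}}

```text
time: 38.17
eef_pos: [0.5808, 0.1766, 0.0851]
tcp_rot: [0.047, 0.999, -0.001, -0.001]
contact_force: [-6.2, -3.1, 1.8]
opening: 0.003
finger_force: 2.8
```

{"op": "pendant", "data": {
  "ticks": [
    [[-0.001, 0, 0, 0, 0, 0, 0]]
  ]
}}

```text
time: 38.3
eef_pos: [0.5817, 0.1765, 0.0851]
tcp_rot: [0.047, 0.999, -0.001, -0.001]
contact_force: [-6.4, -3.9, 2.8]
opening: -0.002
finger_force: 2.9
```

{"op": "pendant", "data": {
  "ticks": [
    [[-0.0007, 0, 0, 0, 0, 0, 0]]
  ]
}}

```text
time: 38.42
eef_pos: [0.5824, 0.1764, 0.0851]
tcp_rot: [0.047, 0.999, -0.001, -0.001]
contact_force: [-6.2, -2.1, 2.8]
opening: -0.002
finger_force: 2.9
```

{"op": "pendant", "data": {
  "ticks": [
    [[-0.0007, 0, 0, 0, 0, 0, 0]]
  ]
}}

```text
time: 38.55
eef_pos: [0.583, 0.1763, 0.0851]
tcp_rot: [0.047, 0.999, -0.001, -0.002]
contact_force: [-6.7, -2.5, 2.5]
opening: -0.001
finger_force: 3.2
```

{"op": "pendant", "data": {
  "ticks": [
    [[-0.0006, 0, 0, 0, 0, 0, 0]]
  ]
}}

```text
time: 38.67
eef_pos: [0.5833, 0.1763, 0.0851]
tcp_rot: [0.047, 0.999, -0.001, -0.002]
contact_force: [-7.7, -3.3, 3.6]
opening: -0.001
finger_force: 3.7
```

{"op": "pendant", "data": {
  "ticks": [
    [[-0.0006, 0, 0, 0, 0, 0, 0]]
  ]
}}

```text
time: 38.8
eef_pos: [0.5835, 0.1763, 0.0851]
tcp_rot: [0.047, 0.999, -0.001, -0.003]
contact_force: [-9.1, -2.3, 4.5]
opening: 0.002
finger_force: 4.3
```

{"op": "pendant", "data": {
  "ticks": [
    [[-0.0006, 0, 0, 0, 0, 0, 0]]
  ]
}}

```text
time: 38.92
eef_pos: [0.5837, 0.1763, 0.0851]
tcp_rot: [0.047, 0.999, -0.001, -0.003]
contact_force: [-10.2, -2.4, 5.2]
opening: -0.002
finger_force: 4.9
```

The stop is reached: position stays put and the force has climbed to about 11.7 N. Back off gently and look.

{"op": "pendant", "data": {
  "ticks": [
    [[0.004, 0, 0, 0, 0, 0, 0], [0.01, 0, 0, 0, 0, 0, 0], [0.018, 0, 0, 0, 0, 0, 0], [0.04, 0, 0, 0, 0, 0, 0], [0.07, 0, 0, 0, 0, 0, 0], [0.1, 0, 0, 0, 0, 0, 0], [0.1, 0, 0, 0, 0, 0, 0]]
  ]
}}

```text
time: 39.8
eef_pos: [0.4854, 0.1869, 0.0856]
tcp_rot: [0.047, 0.999, 0.0, 0.001]
contact_force: [-0.4, 0.3, 0.9]
opening: 0.003
finger_force: 0.0
```

```bash
python3 - <<'E'
from h import *
for c in("top","scene"):
    p=ctrl.read_camera(c)
    for n in("drawer_front","drawer_edge","cabinet"): print(c,n,[(np.round(d["position"],3).tolist(),round(d["conf"],2)) for d in ctrl.mark_of(c,n)[:1]])
cv2.imwrite("pics/scene9.png",p["pixels"][:,:,::-1])
st()
E
```

```text
top drawer_front [([0.597, 0.176, 0.144], 0.71)]
top drawer_edge [([0.596, 0.174, 0.142], 0.86)]
top cabinet [([0.619, 0.172, 0.003], 0.82)]
scene drawer_front [([0.589, 0.175, 0.102], 0.75)]
scene drawer_edge [([0.595, 0.178, 0.138], 0.98)]
scene cabinet [([0.616, 0.175, 0.002], 0.69)]
t 40.2 p [0.487  0.1861 0.0855] F [-0.1  -0.34 -0.76] op 0.004003955048617632
[[-0.995, 0.095, 0.0], [0.095, 0.995, 0.0], [-0.0, 0.0, -1.0]] [ 0.17   0.067  2.04   0.     1.034 -1.305]
```

View pics/scene9.png

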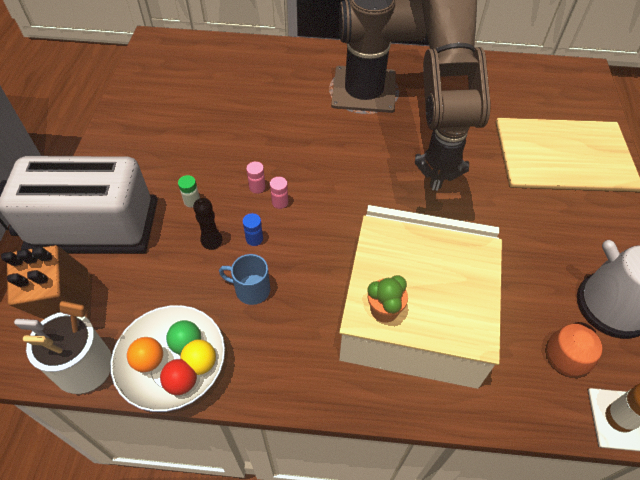

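The drawer is shut with its front at (367,212)–(498,232), the same as at the start. The gripper is clear at (440,180) and everything else is standing where it was.

```bash
python3 -c "
from plant import ctrl
print(ctrl.sign_off())"
```

```text
the job is handed in; nothing more can be done
None
```

I handed the job in: the red-lidded jar stands in the middle front pocket, and the drawer is pressed shut with its front back at its starting position; the sign-off gave no verdict.

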